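Drop the kickstand and hold the bike frame upright

TASK

In the frame builder's shop a small bicycle frame stub leans over in its tilting rig with the kickstand folded up. First push the kickstand leg down past its over-centre point so that it snaps fully down, then take the frame by its top tube, bring it upright and hold it steady there so the foot clearance can be gauged. Finish while still holding the frame upright with the fingers (it tips back as soon as it is let go), and leave the oil bottle, spare hub and tray where they are.

Things in the scene. Friction and masses are not known exactly. Their poses are not given: they have to be found in the camera images.
- rig: fixed grey base plate, 180 x 400 x 12 mm, with two pedestals and, at y 120 mm, two 130 mm high stop uprights (x -66 and +58). Origin: centre of its underside. Its y axis runs along the bicycle (+y forward, to the top tube; -y rearward, where the folded kickstand points), x points to the kickstand side, z up. It does not move
- hinge (a point): point on the tilt axis of the frame, midway along it, 35 mm above the rig's origin; the axis runs along the rig's y
- frame (a joint): tilt of the green frame stub about the hinge line (rad): 0 upright, negative leaning to the rig's -x side (at the start it rests on its stop at about -0.22), positive to the kickstand side (stop at +0.13). It weighs about 2 kg with a steel counterweight on its -x side, so from any tilt, upright too, it tips back to -0.22 unless held; 1 to 4 N at the top tube holds it
- toptube: top tube stub of the frame: green level tube, 28 mm diameter, free for 90 mm, parallel to the hinge axis; it can turn between pads that pinch it across. Origin on its axis, 55 mm from its cut front end; with the frame upright at (0, 125, 270) mm in the rig's axes, 235 mm above the hinge line. Its z is vertical when the frame is upright, its y runs along the tube
- kickstand (a joint): swing of the kickstand leg (rad): 0 folded up, pointing straight rearward (rig -y); grows as it swings down; 1.75 fully down, pointing down and slightly forward. An over-centre spring strut drives it to one end or the other: dead centre is at about 0.65; pushing takes about 3 N at 100 mm from the pivot, and beyond dead centre it snaps down by itself
- kick_pivot (a point): point on the kickstand's pivot axis, in the middle of the leg's thickness; on the upright frame at (82, -60, 150) mm in the rig's axes. The pivot axis is the frame's x axis
- kick_foot (a point): tip of the yellow foot of the kickstand, 132 mm from the pivot along the leg's centre line. The leg is a round aluminium bar of 14 mm diameter, its foot 20 mm in diameter and 22 mm long
- oil: red oil bottle, 48 mm diameter, 110 mm high, white cap, standing loose; origin at the centre of its base. Leave alone
- hub: spare aluminium wheel hub, 56 mm diameter, 75 mm high, standing loose on end; origin at the centre of its base. Leave alone
- tray: empty red plastic parts tray, 90 x 120 x 35 mm, loose; origin at the centre of its underside. Leave alone

How it is judged (in metres and radians):
On the way, in this order (a step that is already met when the one before it is completed fails the run):
1. the kickstand has snapped fully down (value of joint kickstand above 1.6 rad), for 0.2 s.
2. the frame is upright, held by the top tube (value of joint frame between -0.06 and 0.06 rad and contact force between the fingers and toptube above 0.5 N), for 0.3 s.
At the end, for the whole second after the job is handed in: The kickstand is fully down (joint above 1.6 rad), the frame is within 0.06 rad of upright and still (under 0.1 rad/s), the fingers are holding the top tube (more than 0.5 N), and no loose thing props the rig (all of step 2 and value of joint kickstand above 1.6 rad and velocity of joint frame between -0.1 and 0.1 rad/s and contact force between rig and oil below 0.3 N and contact force between rig and hub below 0.3 N and contact force between rig and tray below 0.3 N); the arm keeps its last pose, push and grip.
It fails at once if the oil bottle is shifted more than 30 mm or tipped (distance of oil from where it was at the start of the episode above 0.03 m or angle between oil's own z axis and vertical above 0.5 rad).
It fails at once if the spare hub is shifted more than 30 mm or tipped (distance of hub from where it was at the start of the episode above 0.03 m or angle between hub's own z axis and vertical above 0.5 rad).
It fails at once if the tray is shifted more than 30 mm (distance of tray from where it was at the start of the episode above 0.03 m).
It also fails if it takes over 48 s, if anything falls off the work surface, if the arm or the gripper's body presses on something with over 40 N, if the wrist force passes 120 N, or if a joint passes its speed limit or range.

ROBOT

A 7-joint arm with a two-finger parallel gripper is mounted at the origin on the work surface. World frame = base frame: x ahead of the robot, y to its left, z up, the work surface at z = 0. Lengths are in mm, angles in rad, forces in N, time in s.
With the tool pointing down it reaches from about 425 to 950 mm from the base axis. Payload 16.7 kg.
Tool frame: the origin (TCP) lies midway between the tips of the shut fingers; the grasp point (between the pads) lies behind it (env.pinch_z is the z of the grasp point in the tool frame, in mm); z points along the fingers, y is the line along which they close (so a half turn about z gives the same grasp; the last joint's range is limited). The gripper opens to 94 mm and grips with 3 to 60 N. Pads are 16 mm wide; open, the fingers measure 119 mm over their backs; the gripper's body (75 mm by 177 mm) begins 78 mm behind the grasp point.
Start: joints at [1.145, 0.426, 0.074, 1.606, -0.034, 1.111, -0.067], TCP at [184.433, -649.276, 205.467] pointing down, gripper open.
Joint ranges: [-2.85, 2.85], [-0.5, 2.14], [-1.23, 1.37], [0.21, 2.46], [-1.02, 4.16], [0.16, 2.05], [-2.73, 2.73]. Speed limits (rad/s): [1.89, 1.89, 2.39, 2.39, 3.01, 3.01, 3.01].

INTERFACE

Orientations are given as a rotation vector (axis times angle).
In Python, from rig import env gives the robot as it stands.
- The arm moves only by the tool servo_tool, never from a script. Its argument "increments" is a list of rows, each an object with "rot": the turn, a rotation vector about the world's x, y, z as a fraction of full scale, a list of three; "translation": the shift along the world's x, y, z as a fraction of full scale, a list of three; "claw": the closure, from -1 (fully open) to 1 (shut). In form: [{"rot": [wx, wy, wz], "translation": [x, y, z], "claw": claw}, ...]. A call has 1 to 10 rows; each row shifts and turns the commanded pose from where the row before left it; what a row does not reach is not made up. Full scale, the value 1, is 25 mm for a shift and 0.12 rad for a turn. A row lasts 1/10 s, in which the tool goes at most 50 mm and 8.59 degrees, less where a joint would pass 70% of its speed; a pose out of reach is approached as far as the arm can. A call with a number of a shift or a turn outside -1 to 1 is refused whole. A call with a gripper value outside its range is refused whole. The fingers move at their own pace and stop on an object; "squeeze" is the grip in N (left out, the last holds). Time passes only in rows, so rows that do not move let the fingers close. It gives the time, the measured TCP pose, the force, the opening and the grip force at its end, in the units of the state.
- env.read_state(): the state, without advancing time (a new reading comes with each control period).
- env.get_image(name): name is "scene" or "side" or "wrist"; returns a dict with "pixels" (480x640x3 uint8, red, green, blue), "K" (3x3 intrinsics, pixels), "distortion" ([k1, k2, p1, p2, k3] as OpenCV has them; the pictures are not rectified), "rvec" (rotation vector, rad) and "tvec" (3), from world to camera coordinates, as OpenCV has them. Camera axes: x right, y down, z forward; pixel columns grow to the right and rows downward; lengths in mm; the calibration is good to about 2 mm. A picture is of the moment at which its call begins. There is no depth.
- env.sign_off(): hands the job in; it is judged then, once.
Trained networks look in a picture, given as the dict that the camera call returned (one of the last four; its "shot" number tells which), for a name from the list of things; names that differ only in an ending like _2 or _b are one class to them, and where a whole thing is asked for, a point or a joint stands for the part that bears it (a point fixed in the world has none). Each returns a list of dicts, best first, with "score" (0 to 1); they miss things now and then, are a little off and sometimes report something else, mostly with a low value. They report only what shows in the picture. A call takes as long as a camera call.
- env.masks_of(picture, thing): "mask" (480x640 bool, what is visible of it) and "box" ([left, top, right, bottom] in pixels, round what is visible of it).
The state is a dict: "time_s": time; "joint_pos": joint angles; "dq": joint speeds; "joint_torque": joint torques, N m; "ee_pos": TCP position; "ee_rot": TCP orientation; "force": force on the tool from outside, world axes, zero at the start; "wrist_torque": the same for the moment, N m; "finger_gap": finger opening in mm; "grasp_force": force on a finger pad.
Only numpy, scipy, OpenCV 4.12 (cv2) and the standard library are available. Lean on these libraries where they do the work, as an engineer would, in place of code of your own. Each camera call takes 0.05 s, during which the arm holds its last target. There are 200 camera calls.

## Working session

There is one attempt and no reset: what is moved stays moved. The work goes in short steps, Python scripts to look and compute and a tool call to move; the robot and the scene stay as the last step left them, time stands still between calls to the robot, and variables do not carry over. Pictures are saved under pics/ and viewed, at most 10 in all, crops included, and the job is handed in when it is done.

Besides the shell and the picture viewer there is one more tool, called after ">>>" by a JSON object that holds its "op" and its "data", one argument or row to a line. servo_tool: Moves the arm, as the interface text tells. Its arguments: {"type":"object","properties":{"increments":{"type":"array"},"squeeze":{"type":"number"}},"required":["increments"]}

```bash
ls; mkdir -p pics
python3 - <<'E'
from rig import env
import cv2,numpy as np
s=env.read_state();print({k:np.round(v,3) for k,v in s.items()},env.pinch_z)
for n in("scene","side"):
    p=env.get_image(n);cv2.imwrite(f"pics/{n}0.png",p["pixels"][:,:,::-1])
    R=cv2.Rodrigues(np.array(p["rvec"],float))[0];print(n,"cam",(-R.T@np.array(p["tvec"]).ravel()).round(),"fwd",R[2].round(2),np.array(p["K"]).round(1).tolist())
    for t in("rig","frame","toptube","kickstand","kick_foot","oil","hub","tray"):
        for m in env.masks_of(p,t)[:2]:
            c=np.argwhere(m["mask"]).mean(0)[::-1];print(t,round(m["score"],2),np.round(m["box"]),c.round())
E
```

```text
pics
{'time_s': np.float64(0.0), 'joint_pos': array([ 1.144,  0.427,  0.074,  1.607, -0.034,  1.111, -0.067]), 'dq': array([ 0.   , -0.   , -0.001,  0.001, -0.   ,  0.001, -0.   ]), 'joint_torque': array([-1.0000e-03, -9.3580e+01,  3.6670e+00, -4.5417e+01, -4.9000e-02,
        2.0000e-02, -0.0000e+00]), 'ee_pos': array([ 184.294, -648.923,  204.79 ]), 'ee_rot': array([-3.11 , -0.433,  0.   ]), 'force': array([0.065, 0.454, 0.436]), 'wrist_torque': array([ 0.033, -0.048, -0.019]), 'grasp_force': np.float64(0.0), 'finger_gap': np.float64(93.998)} -18.8
scene cam [1470.  -53.  804.] fwd [-0.79  0.03 -0.61] [[601.1, 0.0, 322.7], [0.0, 601.1, 242.3], [0.0, 0.0, 1.0]]
rig 0.98 [265. 144. 476. 333.] [371. 255.]
frame 0.62 [281. 140. 466. 290.] [379. 219.]
toptube 0.59 [398. 141. 465. 160.] [433. 149.]
kickstand 0.89 [279. 228. 362. 254.] [323. 243.]
kick_foot 0.81 [278. 229. 363. 256.] [321. 244.]
oil 0.87 [392. 291. 422. 344.] [406. 320.]
oil 0.19 [282. 138. 464. 289.] [379. 219.]
hub 0.91 [300. 320. 335. 363.] [320. 342.]
hub 0.62 [278. 230. 362. 257.] [320. 244.]
tray 0.64 [423. 290. 506. 349.] [463. 318.]
side cam [ 119. -294. 1062.] fwd [ 0.48  0.26 -0.84] [[596.9, 0.0, 327.1], [0.0, 596.9, 245.8], [0.0, 0.0, 1.0]]
rig 0.89 [133. 222. 374. 364.] [264. 294.]
frame 0.57 [136. 222. 374. 349.] [252. 275.]
toptube 0.86 [133. 218. 213. 257.] [168. 237.]
kickstand 0.84 [290. 236. 375. 260.] [332. 247.]
kick_foot 0.55 [296. 232. 373. 259.] [333. 247.]
oil 0.56 [264. 206. 296. 248.] [283. 226.]
hub 0.63 [342. 228. 368. 267.] [355. 246.]
tray 0.92 [198. 206. 262. 248.] [232. 221.]
```

View pics/scene0.png

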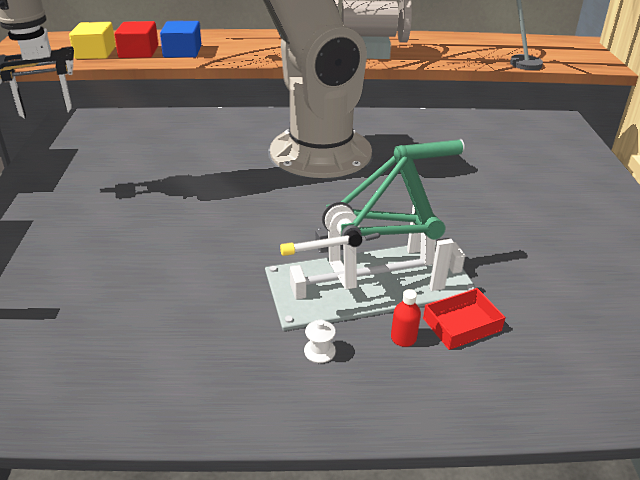

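View pics/side0.png

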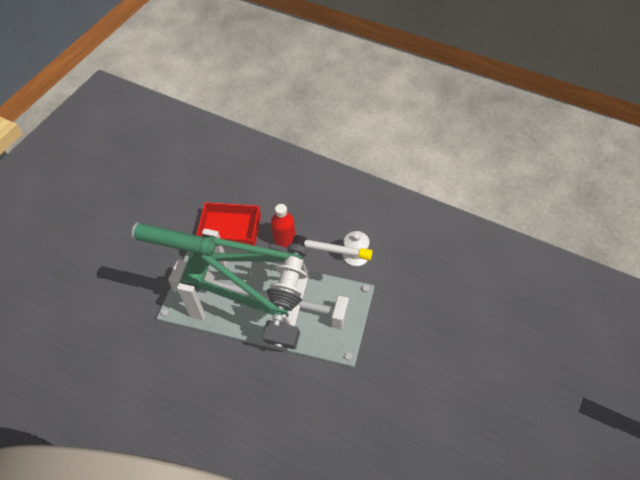

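The scene view shows the rig with the frame leaning toward the robot. The foot tip is at (281,250), the tube's cut end at (462,146), and the hub, oil bottle and tray stand on the far side of the rig. The side view shows the plate corners at (374,285), (355,363) and (158,318), the foot tip at (372,255) and the tube end at (135,231).

```bash
cat > h.py <<'E'
from rig import env
import cv2,numpy as np
from scipy.spatial.transform import Rotation as Ro
from scipy.optimize import least_squares
H=np.array([0,0,35.])
def fr(p,t): return H+Ro.from_euler('y',t).apply(np.array(p,float)-H)
def w(p,q): return Ro.from_euler('z',q[2]).apply(p)+[q[0],q[1],0]
def foot(k,L=132): return np.array([82,-60-L*np.cos(k),150-L*np.sin(k)])
def proj(p,P): return cv2.projectPoints(np.atleast_2d(np.array(P,float)),np.array(p["rvec"],float),np.array(p["tvec"],float),np.array(p["K"],float),np.array(p["distortion"],float))[0][:,0]
def ray(p,uv,z):
    n=cv2.undistortPoints(np.array([[uv]],float),np.array(p["K"],float),np.array(p["distortion"],float))[0,0]
    R=cv2.Rodrigues(np.array(p["rvec"],float))[0];c=-R.T@np.array(p["tvec"],float).ravel();d=R.T@np.array([*n,1]);return c+d*(z-c[2])/d[2]
E
python3 - <<'E'
from h import *
ps={n:env.get_image(n) for n in("scene","side")}
obs=[("scene",(-90,-200,12),(266,266),0),("scene",(90,-200,12),(284,326),0),("scene",foot(0),(281,250),1),("scene",(0,180,270),(462,146),1),
("side",(90,-200,12),(374,285),0),("side",(-90,-200,12),(355,363),0),("side",(-90,200,12),(158,318),0),("side",foot(0),(372,255),1),("side",(0,180,270),(135,231),1),
("scene",(82+8,-60,150),(355,237),1)]
def f(q): return np.concatenate([proj(ps[n],w(fr(P,q[3]) if m else P,q))[0]-uv for n,P,uv,m in obs])
r=least_squares(f,[700,0,0,-.22],loss='soft_l1',x_scale=[100,100,.1,.1]);q=r.x
print(q,f(q).reshape(-1,2).round(1).tolist())
np.save("q.npy",q)
print("tube",w(fr((0,125,270),q[3]),q),"upright",w((0,125,270),q),"piv",w(fr((82,-60,150),q[3]),q),"foot",w(fr(foot(0),q[3]),q))
for t,z in(("oil",0),("hub",0),("tray",0)):
    for n in ps:
        m=env.masks_of(ps[n],t)
        if m: b=m[0]["box"]; print(t,n,ray(ps[n],((b[0]+b[2])/2,b[3]-4),0).round())
E
```

```text
[ 5.54357384e+02  8.59488884e+01  2.34742078e-01 -2.23999672e-01] [[-1.2, 0.4], [-0.7, 1.1], [0.5, -1.0], [-2.1, 0.3], [0.1, -2.2], [-0.7, 1.4], [-2.9, -0.2], [-1.8, 0.8], [1.7, 0.0], [0.9, 2.9]]
tube [474.51418958 195.37918394 264.12894775] upright [525.28336607 207.52068395 270.        ] piv [621.22708242  40.24890383 165.34168507] foot [651.92924556 -88.13091226 165.34168507]
oil scene [720. 137.   0.]
oil side [691. 132.   0.]
hub scene [751. -24.   0.]
hub side [718. -32.   0.]
tray scene [724. 244.   0.]
tray side [646. 234.   0.]
```

Run:
```python
from h import *
q=np.load("q.npy")
for k in(0,.2,.4,.6,.8,1.0):
    p=foot(k,92)+[0,-7*np.sin(k)-(8 if k else 0),7*np.cos(k)]
    print(k,w(fr(p,q[3]),q).round(1))
```

```text
0 [641.1 -49.6 172.2]
0.2 [646.8 -56.  154.2]
0.4 [649.8 -51.1 136.7]
0.6 [651.6 -42.8 120.3]
0.8 [652.4 -31.6 105.7]
1.0 [651.9 -17.8  93.5]
```

>>> {"op": "servo_tool", "data": {
  "increments": [
    {"rot": [0, 0, 1], "translation": [0.6, 0.77, 0.4], "claw": 1},
    {"rot": [0, 0, 1], "translation": [0.6, 0.77, 0.4], "claw": 1},
    {"rot": [0, 0, 1], "translation": [0.6, 0.77, 0.4], "claw": 1},
    {"rot": [0, 0, 1], "translation": [0.6, 0.77, 0.4], "claw": 1},
    {"rot": [0, 0, 1], "translation": [0.6, 0.77, 0.4], "claw": 1},
    {"rot": [0, 0, 1], "translation": [0.6, 0.77, 0], "claw": 1},
    {"rot": [0, 0, 1], "translation": [0.6, 0.77, 0], "claw": 1},
    {"rot": [0, 0, 1], "translation": [0.6, 0.77, 0], "claw": 1},
    {"rot": [0, 0, 1], "translation": [0.6, 0.77, 0], "claw": 1},
    {"rot": [0, 0, 1], "translation": [0.6, 0.77, 0], "claw": 1}
  ],
  "squeeze": 10
}}

```text
time_s: 2.3
ee_pos: [334.9, -456.0, 255.6]
ee_rot: [2.318, 2.12, -0.0]
force: [-0.1, -0.1, 0.3]
finger_gap: 17.5
grasp_force: 0.0
```

>>> {"op": "servo_tool", "data": {
  "increments": [
    {"rot": [0, 0, 0.9], "translation": [0.75, 0.98, 0], "claw": 1},
    {"rot": [0, 0, 0.9], "translation": [0.75, 0.98, 0], "claw": 1},
    {"rot": [0, 0, 0.9], "translation": [0.75, 0.98, 0], "claw": 1},
    {"rot": [0, 0, 0], "translation": [0.75, 0.98, 0], "claw": 1},
    {"rot": [0, 0, 0], "translation": [0.75, 0.98, 0], "claw": 1},
    {"rot": [0, 0, 0], "translation": [0.75, 0.98, 0], "claw": 1},
    {"rot": [0, 0, 0], "translation": [0.75, 0.98, 0], "claw": 1},
    {"rot": [0, 0, 0], "translation": [0.75, 0.98, 0], "claw": 1},
    {"rot": [0, 0, 0], "translation": [0.75, 0.98, 0], "claw": 1},
    {"rot": [0, 0, 0], "translation": [0.75, 0.98, 0], "claw": 1}
  ]
}}

```text
time_s: 3.3
ee_pos: [522.6, -210.8, 255.7]
ee_rot: [1.952, 2.461, -0.0]
force: [1.2, -0.7, 0.8]
finger_gap: 0.1
grasp_force: 0.0
```

>>> {"op": "servo_tool", "data": {
  "increments": [
    {"rot": [0, 0, 0], "translation": [0.75, 0.98, -0.2], "claw": 1},
    {"rot": [0, 0, 0], "translation": [0.75, 0.98, -0.2], "claw": 1},
    {"rot": [0, 0, 0], "translation": [0.75, 0.98, -0.2], "claw": 1},
    {"rot": [0, 0, 0], "translation": [0.75, 0.98, -0.2], "claw": 1},
    {"rot": [0, 0, 0], "translation": [0.75, 0.98, -0.2], "claw": 1},
    {"rot": [0, 0, 0], "translation": [0.75, 0.98, -0.2], "claw": 1},
    {"rot": [0, 0, 0], "translation": [0, 0, 0], "claw": 1},
    {"rot": [0, 0, 0], "translation": [0, 0, 0], "claw": 1}
  ]
}}

```text
time_s: 4.1
ee_pos: [634.4, -64.3, 225.1]
ee_rot: [-1.95, -2.462, 0.0]
force: [-0.2, -0.8, 0.2]
finger_gap: 0.6
grasp_force: 0.0
```

Run:
```python
from h import *
s=env.read_state();print(s["joint_pos"].round(2),s["ee_pos"].round(1),s["ee_rot"].round(3),s["time_s"])
p=env.get_image("scene");cv2.imwrite("pics/a.png",p["pixels"][120:400,200:560,::-1])
```

```text
[ 0.39  0.39 -0.51  1.64  0.21  1.16  0.06] [634.4 -64.3 225.1] [-1.95  -2.462  0.   ] 4.1
```

View pics/a.png

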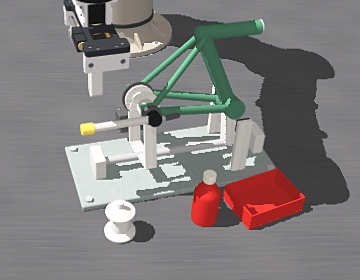

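>>> {"op": "servo_tool", "data": {
  "increments": [
    {"rot": [0, 0, 0], "translation": [0.2, 0.16, -0.6], "claw": 1},
    {"rot": [0, 0, 0], "translation": [0.2, 0.16, -0.6], "claw": 1},
    {"rot": [0, 0, 0], "translation": [0, 0, -0.6], "claw": 1},
    {"rot": [0, 0, 0], "translation": [0, 0, -0.4], "claw": 1},
    {"rot": [0, 0, 0], "translation": [0, 0, -0.3], "claw": 1},
    {"rot": [0, 0, 0], "translation": [0, 0, -0.3], "claw": 1},
    {"rot": [0, 0, 0], "translation": [0.05, 0, -0.3], "claw": 1},
    {"rot": [0, 0, 0], "translation": [0.05, 0, 0], "claw": 1}
  ]
}}

```text
time_s: 4.95
ee_pos: [646.1, -57.0, 146.7]
ee_rot: [-1.951, -2.46, 0.002]
force: [-5.7, -0.9, 2.6]
finger_gap: 0.0
grasp_force: 2.6
```

Run:
```python
from h import *
p=env.get_image("scene");cv2.imwrite("pics/b.png",cv2.resize(p["pixels"][180:360,240:480,::-1],None,fx=3,fy=3))
```

```text
(no output)
```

View pics/b.png

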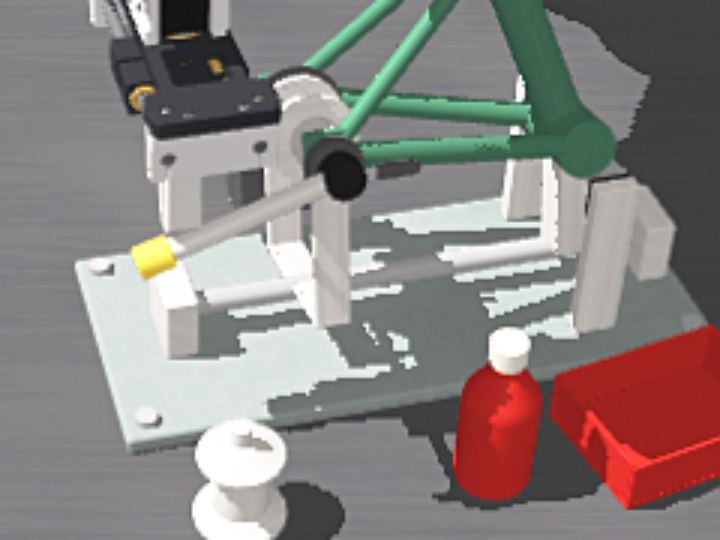

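The crop shows the foot at (155,258) and the leg partly lowered. The finger is behind the leg on its -x side, and the sideways force agrees with that. I'll back off and measure the leg.

>>> {"op": "servo_tool", "data": {
  "increments": [
    {"rot": [0, 0, 0], "translation": [-0.1, 0, 0.6], "claw": 1},
    {"rot": [0, 0, 0], "translation": [0, 0, 0.8], "claw": 1},
    {"rot": [0, 0, 0], "translation": [0, 0, 0.8], "claw": 1},
    {"rot": [0, 0, 0], "translation": [0, 0, 0], "claw": 1},
    {"rot": [0, 0, 0], "translation": [0, 0, 0], "claw": 1}
  ]
}}

```text
time_s: 5.5
ee_pos: [644.7, -56.8, 204.1]
ee_rot: [1.951, 2.46, 0.001]
force: [-1.2, -0.0, 0.5]
finger_gap: 0.6
grasp_force: 0.0
```

Run:
```python
from h import *
ps={n:env.get_image(n) for n in("scene","side")};q0=np.load("q.npy")
for n in ps: 
    m=env.masks_of(ps[n],"kickstand")[0]; M=m["mask"]
    px=ps[n]["pixels"].astype(int); ye=(px[:,:,0]>150)&(px[:,:,1]>120)&(px[:,:,2]<90)
    ye[:150]=0; y=np.argwhere(ye)[:,::-1]; y=y[np.all(abs(y-np.median(y,0))<20,axis=1)]
    print(n,m["score"],m["box"],"yellow",y.mean(0),len(y), "pred foot mid",proj(ps[n],w(fr(foot(0,121),q0[3]),q0))[0].round(1))
    ps[n]["y"]=y.mean(0)
X=least_squares(lambda X:np.concatenate([proj(ps[n],X)[0]-ps[n]["y"] for n in ps]),[650,-75,165],x_scale=30)
print("foot mid",X.x,"res",X.fun,"pred",w(fr(foot(0,121),q0[3]),q0))
big=[cv2.resize(ps[n]["pixels"][c[1]:c[1]+120,c[0]:c[0]+160,::-1],None,fx=2.5,fy=2.5) for n,c in(("scene",(250,190)),("side",(260,190)))]
cv2.imwrite("pics/c.png",np.hstack(big)); print(env.read_state()["ee_pos"])
```

```text
scene 0.7 [278.8, 229.7, 362.8, 255.2] yellow [287.83333333 252.52083333] 48 pred foot mid [287.7 248.1]
side 0.73 [297.2, 242.6, 370.8, 260.8] yellow [365.77118644 254.02542373] 118 pred foot mid [364.2 254.6]
foot mid [654.92980398 -77.66541376 159.86611174] res [-0.25732454  0.05517317 -0.25582648 -0.09482588] pred [649.37073197 -77.43259425 165.34168507]
[644.05133297 -56.77113744 202.4167697 ]
```

View pics/c.png

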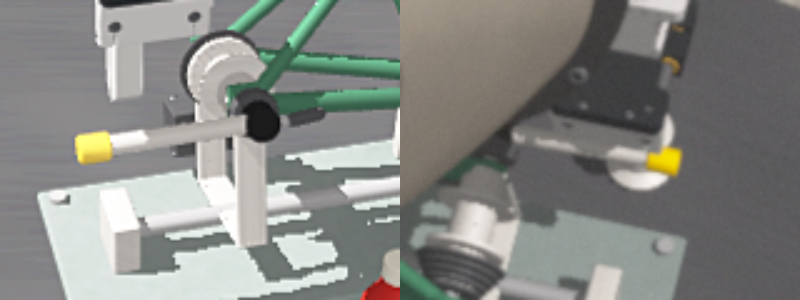

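The yellow foot triangulates 5.6 mm further out in x and lower than predicted, so I'll shift the push to match.

>>> {"op": "servo_tool", "data": {
  "increments": [
    {"rot": [0, 0, 0], "translation": [0.38, 0.04, -0.8], "claw": 1},
    {"rot": [0, 0, 0], "translation": [0, 0, -0.6], "claw": 1},
    {"rot": [0, 0, 0], "translation": [0, 0, -0.4], "claw": 1},
    {"rot": [0, 0, 0], "translation": [0.06, 0, -0.4], "claw": 1},
    {"rot": [0, 0, 0], "translation": [0.06, 0.1, -0.34], "claw": 1},
    {"rot": [0, 0, 0], "translation": [0.06, 0.1, -0.34], "claw": 1},
    {"rot": [0, 0, 0], "translation": [0, 0, 0], "claw": 1}
  ]
}}

```text
time_s: 6.4
ee_pos: [658.6, -50.1, 129.8]
ee_rot: [-1.951, -2.462, -0.001]
force: [2.4, 0.4, 2.6]
finger_gap: 0.4
grasp_force: 1.9
```

>>> {"op": "servo_tool", "data": {
  "increments": [
    {"rot": [0, 0, 0], "translation": [-0.04, 0.16, -0.34], "claw": 1},
    {"rot": [0, 0, 0], "translation": [-0.04, 0.16, -0.34], "claw": 1},
    {"rot": [0, 0, 0], "translation": [0, 0.22, -0.3], "claw": 1},
    {"rot": [0, 0, 0], "translation": [0, 0.22, -0.3], "claw": 1},
    {"rot": [0, 0, 0], "translation": [0, 0.25, -0.25], "claw": 1},
    {"rot": [0, 0, 0], "translation": [0, 0.25, -0.25], "claw": 1},
    {"rot": [0, 0, 0], "translation": [0, 0, 0], "claw": 1},
    {"rot": [0, 0, 0], "translation": [0, 0, 0], "claw": 1}
  ]
}}

```text
time_s: 7.2
ee_pos: [656.4, -19.0, 86.4]
ee_rot: [-1.951, -2.462, 0.0]
force: [-0.4, 0.7, -1.6]
finger_gap: 0.4
grasp_force: 0.0
```

Run:
```python
from h import *
p=env.get_image("scene");cv2.imwrite("pics/d.png",cv2.resize(p["pixels"][180:360,240:480,::-1],None,fx=3,fy=3))
```

```text
(no output)
```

View pics/d.png

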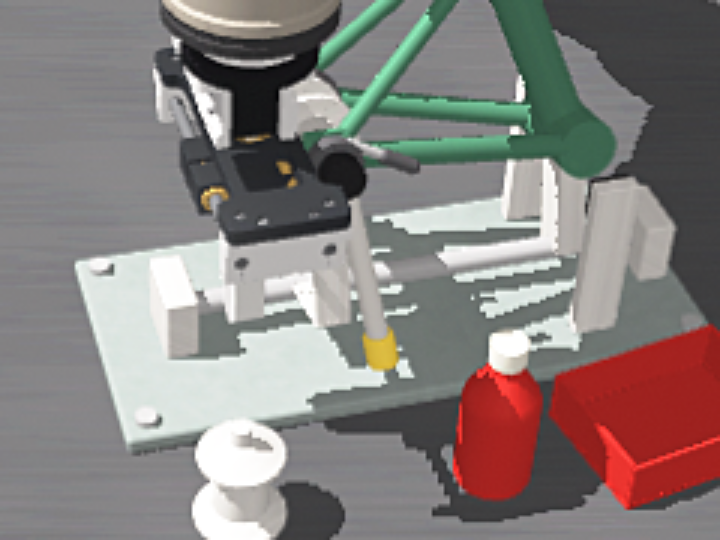

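The leg has snapped fully down, with the foot at (380,350) in the crop. Next I'll rise clear and go to the top tube.

>>> {"op": "servo_tool", "data": {
  "increments": [
    {"rot": [0, 0, 0], "translation": [0, -0.5, 0.4], "claw": 1},
    {"rot": [0, 0, 0], "translation": [0, -0.2, 1], "claw": 1},
    {"rot": [0, 0, 0], "translation": [0, 0, 1], "claw": 1},
    {"rot": [0, 0, 0], "translation": [0, 0, 1], "claw": 1},
    {"rot": [0, 0, 0], "translation": [0, 0, 1], "claw": 0},
    {"rot": [0, 0, 0], "translation": [0, 0, 1], "claw": -1},
    {"rot": [0, 0, 0], "translation": [0, 0, 1], "claw": -1},
    {"rot": [0, 0, 0], "translation": [0, 0, 1], "claw": -1},
    {"rot": [0, 0, 0], "translation": [0, 0, 1], "claw": -1},
    {"rot": [0, 0, 0], "translation": [0, 0, 1], "claw": -1}
  ]
}}

```text
time_s: 8.25
ee_pos: [656.2, -38.2, 323.8]
ee_rot: [1.953, 2.46, 0.001]
force: [-1.0, -0.0, 0.3]
finger_gap: 45.2
grasp_force: 0.0
```

>>> {"op": "servo_tool", "data": {
  "increments": [
    {"rot": [0, 0, 0], "translation": [-0.5, 0.7, 0.5], "claw": -1},
    {"rot": [0, 0, 0], "translation": [-0.5, 0.7, 0.2], "claw": -1},
    {"rot": [0, 0, 0], "translation": [-0.5, 0.7, 0], "claw": -1},
    {"rot": [0, 0, 0], "translation": [-0.5, 0.7, 0], "claw": -1},
    {"rot": [0, 0, 0], "translation": [-0.5, 0.7, 0], "claw": -1},
    {"rot": [0, 0, 0], "translation": [-0.5, 0.7, 0], "claw": -1},
    {"rot": [0, 0, 0], "translation": [-0.5, 0.7, 0], "claw": -1},
    {"rot": [0, 0, 0], "translation": [-0.5, 0.7, 0], "claw": -1},
    {"rot": [0, 0, 0], "translation": [-0.5, 0.7, 0], "claw": -1},
    {"rot": [0, 0, 0], "translation": [-0.5, 0.7, 0], "claw": -1}
  ]
}}

```text
time_s: 9.25
ee_pos: [530.2, 139.7, 338.8]
ee_rot: [-1.952, -2.462, 0.0]
force: [-0.4, -0.3, 0.6]
finger_gap: 94.0
grasp_force: 0.0
```

Run:
```python
from h import *
s=env.read_state();print(s["joint_pos"].round(2),s["ee_pos"].round(1),s["time_s"]);q=np.load("q.npy")
T=w(fr((0,135,270),q[3]),q); print("tube grip",T)
p=env.get_image("wrist");print("proj tube ctr",proj(p,[T,w(fr((0,180,270),q[3]),q),w(fr((0,90,270),q[3]),q)]).round())
m=env.masks_of(p,"toptube")
for a in m[:1]: print(a["score"],a["box"])
cv2.imwrite("pics/w.png",p["pixels"][:,:,::-1])
```

```text
[ 0.18  0.17 -0.64  1.68  0.11  1.32 -0.24] [530.2 139.7 338.8] 9.25
tube grip [472.18826813 205.10492758 264.12894775]
proj tube ctr [[258. 139.]
 [255.  62.]
 [261. 210.]]
0.92 [235.1, 53.9, 285.6, 278.3]
```

View pics/w.png

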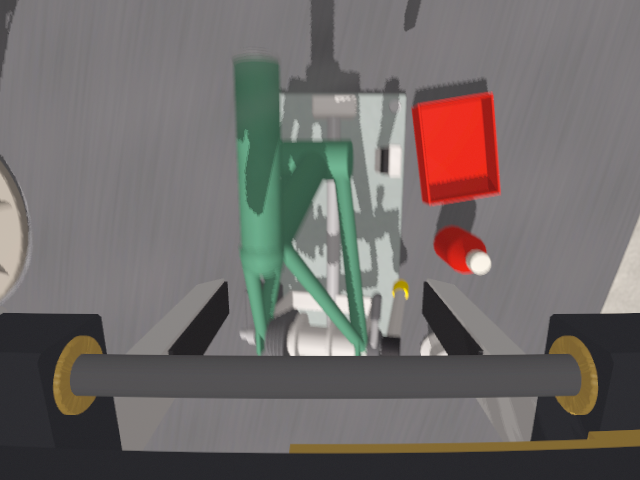

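The wrist view shows the tube axis at columns 256–262 and its cut end at row 55. Both agree with the estimate.

>>> {"op": "servo_tool", "data": {
  "increments": [
    {"rot": [0, 0, 0], "translation": [-0.52, 0.66, 0], "claw": -1},
    {"rot": [0, 0, 0], "translation": [-0.52, 0.66, 0], "claw": -1},
    {"rot": [0, 0, 0], "translation": [-0.52, 0.66, 0], "claw": -1},
    {"rot": [0, 0, 0], "translation": [-0.52, 0.66, 0], "claw": -1},
    {"rot": [0, 0, 0], "translation": [0, 0, -0.75], "claw": -1},
    {"rot": [0, 0, 0], "translation": [0, 0, -0.75], "claw": -1},
    {"rot": [0, 0, 0], "translation": [0, 0, -0.75], "claw": -1},
    {"rot": [0, 0, 0], "translation": [0, 0, -0.75], "claw": -1},
    {"rot": [0, 0, 0], "translation": [0, 0, -0.75], "claw": -1},
    {"rot": [0, 0, 0], "translation": [0, 0, 0], "claw": -1}
  ]
}}

```text
time_s: 10.35
ee_pos: [478.3, 203.5, 243.1]
ee_rot: [-1.951, -2.46, 0.005]
force: [-0.0, -0.7, 1.1]
finger_gap: 94.1
grasp_force: 0.0
```

>>> {"op": "servo_tool", "data": {
  "increments": [
    {"rot": [0, 0, 0], "translation": [0, 0, 0], "claw": 1},
    {"rot": [0, 0, 0], "translation": [0, 0, 0], "claw": 1},
    {"rot": [0, 0, 0], "translation": [0, 0, 0], "claw": 1},
    {"rot": [0, 0, 0], "translation": [0, 0, 0], "claw": 1},
    {"rot": [0, 0, 0], "translation": [0, 0, 0], "claw": 1},
    {"rot": [0, 0, 0], "translation": [0, 0, 0], "claw": 1},
    {"rot": [0, 0, 0], "translation": [0, 0, 0], "claw": 1},
    {"rot": [0, 0, 0], "translation": [0, 0, 0], "claw": 1},
    {"rot": [0, 0, 0], "translation": [0, 0, 0], "claw": 1},
    {"rot": [0, 0, 0], "translation": [0, 0, 0], "claw": 1}
  ],
  "squeeze": 15
}}

```text
time_s: 11.35
ee_pos: [479.2, 204.2, 245.2]
ee_rot: [-1.952, -2.461, 0.001]
force: [-3.7, -1.2, 3.0]
finger_gap: 27.4
grasp_force: 15.0
```

>>> {"op": "servo_tool", "data": {
  "increments": [
    {"rot": [0, 0, 0], "translation": [0.2, 0.05, 0.03], "claw": 1},
    {"rot": [0, 0, 0], "translation": [0.25, 0.06, 0.04], "claw": 1},
    {"rot": [0, 0, 0], "translation": [0.25, 0.06, 0.04], "claw": 1},
    {"rot": [0, 0, 0], "translation": [0.25, 0.06, 0.03], "claw": 1},
    {"rot": [0, 0, 0], "translation": [0.25, 0.06, 0.02], "claw": 1},
    {"rot": [0, 0, 0], "translation": [0.25, 0.06, 0.02], "claw": 1},
    {"rot": [0, 0, 0], "translation": [0.2, 0.05, 0], "claw": 1},
    {"rot": [0, 0, 0], "translation": [0.13, 0.03, 0], "claw": 1},
    {"rot": [0, 0, 0], "translation": [0, 0, 0], "claw": 1},
    {"rot": [0, 0, 0], "translation": [0, 0, 0], "claw": 1}
  ]
}}

```text
time_s: 12.35
ee_pos: [524.0, 214.9, 249.6]
ee_rot: [1.952, 2.462, -0.0]
force: [-0.4, -3.0, -0.1]
finger_gap: 27.9
grasp_force: 15.0
```

Run:
```python
from h import *
q=np.load("q.npy");s=env.read_state();P=Ro.from_euler('z',-q[2]).apply(s["ee_pos"]-[q[0],q[1],0])
print("tcp rig",P,s["force"],s["grasp_force"],s["finger_gap"])
ps={n:env.get_image(n) for n in("scene","side")}
for n in ps: print(n,[(t,proj(ps[n],w([fr((0,180,270),t)],q)).round().tolist()) for t in(-.06,0,.06)])
for n in ps:
  m=env.masks_of(ps[n],"toptube"); print([(a["score"],a["box"]) for a in m[:1]])
a=ps["scene"]["pixels"][110:370,200:560,::-1];cv2.imwrite("pics/e.png",cv2.resize(a,None,fx=2.2,fy=2.2))
```

```text
tcp rig [  0.43537201 132.44849951 249.58970624] [-0.36320089 -3.04824661 -0.12556728] 15.001316964626312 27.866635902906697
scene [(-0.06, [[469.0, 153.0]]), (0, [[473.0, 157.0]]), (0.06, [[476.0, 161.0]])]
side [(-0.06, [[145.0, 211.0]]), (0, [[149.0, 204.0]]), (0.06, [[152.0, 198.0]])]
[(0.79, [404.8, 151.8, 481.5, 171.2])]
[(0.81, [173.2, 199.5, 223.4, 227.2])]
```

View pics/e.png

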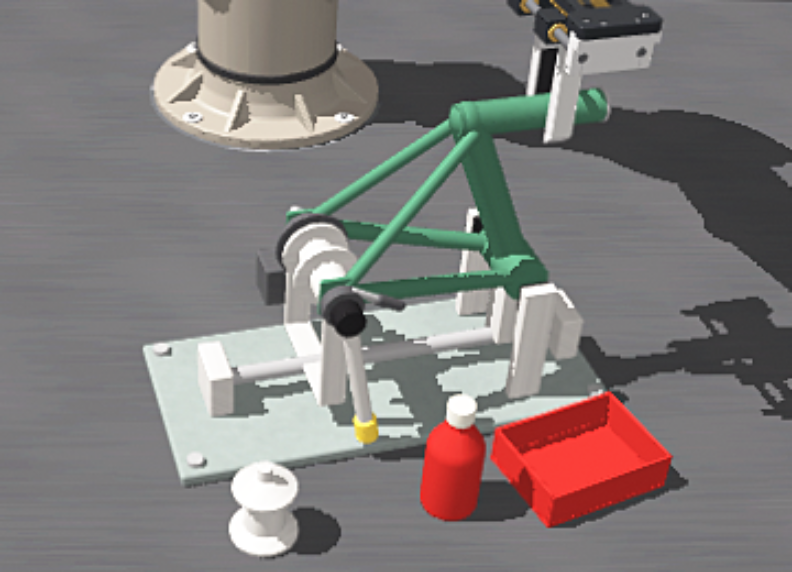

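The tube end is at scene (473,158), and the prediction for upright is (473,157). The kickstand is down and the loose things haven't moved. I'll hold briefly, then hand in.

>>> {"op": "servo_tool", "data": {
  "increments": [
    {"rot": [0, 0, 0], "translation": [0, 0, 0], "claw": 1},
    {"rot": [0, 0, 0], "translation": [0, 0, 0], "claw": 1},
    {"rot": [0, 0, 0], "translation": [0, 0, 0], "claw": 1},
    {"rot": [0, 0, 0], "translation": [0, 0, 0], "claw": 1},
    {"rot": [0, 0, 0], "translation": [0, 0, 0], "claw": 1},
    {"rot": [0, 0, 0], "translation": [0, 0, 0], "claw": 1}
  ]
}}

```text
time_s: 13.15
ee_pos: [523.9, 214.8, 249.6]
ee_rot: [-1.952, -2.461, 0.0]
force: [-1.0, -4.6, -3.9]
finger_gap: 27.7
grasp_force: 15.0
```

```bash
python3 -c "
from rig import env
s=env.read_state();print(s['ee_pos'],s['force'],s['grasp_force'],s['finger_gap']);print(env.sign_off())"
```

```text
[523.89437497 214.82884063 249.62362085] [-1.04401596 -4.56110319 -3.90405759] 15.000926703214645 27.669089787173466
the job is handed in; nothing more can be done
None
```

I handed the job in at about 13 s with the kickstand snapped down and the frame held upright by its top tube at 15 N grip; sign-off returned no verdict, and by the camera and the gripper's position the tilt looked within about 0.03 rad of upright (limit 0.06).

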